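# Gap check of a casting cassette with a taper gauge, ending held at snug depth

## Task

Lift the taper gauge (flat black handle) out of the tube rack and slide its blade straight down between the two upright white plates of the casting cassette until it drags snugly, at about 6 N of push while it slides, without forcing it. Finish while still holding it motionless at that depth, gripped by its handle. Leave the capped tubes in the rack and the things around where they are.

Things in the scene. Friction and masses are not known exactly. Their poses are not given: they have to be found in the camera images.
- gauge: Taper gauge, about 90 g. Origin: middle of the blade's tip edge; z up the blade to the handle, x the thickness direction, y the width. Steel wedge blade z 0 to 66 mm, 15 mm wide (y), thickness (x) growing evenly from 2 mm at the tip to 13 mm. Steel collar 18 x 25 mm, z 66 to 71. Stands upright in one of the rack's holes (which one varies), collar on the rack's top, x along the rack's x.
- gauge_grip (a point): Where to grip the gauge: middle of its flat black handle, 97 mm above the tip on the gauge's z axis. The handle is 16 mm thick (gauge x) by 24 mm wide (y), from z 71 to 116 mm, its end. Grip it from above across the 16 mm.
- rack: Grey tube rack, fixed: block 60 (x) x 190 (y) x 74 mm high, origin under its centre. Four holes, 17 mm square and 70 mm deep, in a row at y = -69, -23, +23, +69 mm. Gauge and three tubes fill them; which is where varies.
- tube_b: Capped glass tube, 16 mm across, 112 mm long, loose in a rack hole, standing about 42 mm out of it; origin at its lower end. Leave it in its hole.
- tube_c: Another such capped tube. Leave it in its hole.
- tube_d: Another such capped tube. Leave it in its hole.
- cassette: Casting cassette: fixed aluminium base 150 (x) x 104 (y) mm with side rails to z 48 mm; origin under its centre; x across the gap, y along it. In it stand two upright white plates with an open, parallel-sided gap, clear down to z 17 mm. The head that carries both plates floats up to 5 mm along x on a soft spring (0.25 N/mm), so the gap centres itself on the blade.
- front_plate: White plate nearer the robot, 8 mm thick (x), 70 mm long (y), top edge at z 94 mm, rounded at 4 mm radius. Origin: on its inner face (the gap side), middle of its length, at top height; axes as the cassette's. Sprung: the wedge pushes it outward at 4 N/mm, up to 8 mm. Judge the drag while sliding slowly: once stopped, the push felt fades to a third or so though the plates still press as hard.
- back_plate: White plate farther from the robot, facing it, same size and springs, origin likewise on its inner face. The gap (between the two origins) varies from 4.5 to 8.5 mm. The blade first touches with its tip 19 to 43 mm below the plates' tops; from there the push needed rises about 0.45 N per mm of depth (friction about 0.6, varies by a fifth): 6 N some 13 mm further down.
- powder_jar: White screw-cap jar, 62 mm across, 90 mm high, a bystander; origin at the bottom centre.
- beaker: White plastic beaker, 90 mm across, 115 mm high, a bystander; origin at the bottom centre.
- cup: Grey plastic cup, 67 mm across, 48 mm high, a bystander; origin at the bottom centre.
There are look-alikes about, which are no part of the job. Leave any green look-alike of the rack alone.

How it is judged:
On the way, in this order (a step that is already met when the one before it is completed fails the run):
1. the gauge is gripped and lifted clear out of the rack (contact force between the fingers and gauge above 3 N and z of gauge in the frame of rack above 0.078 m), for 0.1 s.
2. the upright, gripped blade has entered between the two plates (contact force between the fingers and gauge above 3 N and angle between gauge's own z axis and vertical below 0.12 rad and angle between the x axis of gauge and the x axis of cassette, either way round below 0.15 rad and y of gauge in the frame of cassette between -0.028 and 0.028 m and x of gauge in the frame of front_plate above 0 m and x of gauge in the frame of back_plate below 0 m and z of gauge in the frame of front_plate below -0.008 m), for 0.1 s.
At the end, for the whole second after the job is handed in: Gauge gripped (over 3 N), still, upright within 7 deg, square within 8.5 deg, whole blade between the plates, tip 15 to 64.5 mm below their tops; each plate presses it with 2.5 to 9 N (6 N of push gives about 5); tubes in their holes (within 20 mm), bystanders within 30 mm (contact force between the fingers and gauge above 3 N and angle between gauge's own z axis and vertical below 0.12 rad and angle between the x axis of gauge and the x axis of cassette, either way round below 0.15 rad and y of gauge in the frame of cassette between -0.028 and 0.028 m and x of gauge in the frame of front_plate above 0 m and x of gauge in the frame of back_plate below 0 m and z of gauge in the frame of front_plate between -0.0645 and -0.015 m and contact force between gauge and front_plate between 2.5 and 9 N and contact force between gauge and back_plate between 2.5 and 9 N and linear speed of gauge below 0.01 m/s and contact force between gauge and rack below 0.1 N and distance of each of tube_b, tube_c, tube_d from where it was at the start of the episode below 0.02 m and angle between each of tube_b, tube_c, tube_d's own z axis and vertical below 0.2 rad and distance of each of powder_jar, beaker, cup from where it was at the start of the episode below 0.03 m); the arm keeps its last pose, push and grip.
It fails at once if the gauge is forced: more than 16 N between it and a plate (contact force between gauge and front_plate above 16 N or contact force between gauge and back_plate above 16 N).
It fails at once if a tube is pulled out of the rack by more than 40 mm (z of any of tube_b, tube_c, tube_d in the frame of rack above 0.044 m).
It fails at once if a bystander is tipped or pushed more than 50 mm (angle between any of powder_jar, beaker, cup's own z axis and vertical above 0.5 rad or distance of any of powder_jar, beaker, cup from where it was at the start of the episode above 0.05 m).
It also fails if it takes over 45 s, if anything falls off the work surface, if the arm or the gripper's body presses on something with over 40 N, if the wrist force passes 120 N, or if a joint passes its speed limit or range.

## Robot

A 6-joint arm with a two-finger parallel gripper is mounted at the origin on a cart in front of the work surface, level with it; the furniture and walls round the work are solid. World frame = base frame: x ahead of the robot, y to its left, z up, the work surface at z = 0. Lengths are in m, angles in rad, forces in N, time in s.
With the tool pointing down it reaches from about 0.375 to 0.9 m from the base axis. Payload 3.1 kg.
Tool frame: the origin (TCP) lies midway between the tips of the shut fingers; the grasp point (between the pads) lies 19 mm behind it (manip.grip_depth is the distance from the TCP to the grasp point, in m); z points along the fingers, y is the line along which they close (so a half turn about z gives the same grasp; the last joint's range is limited). The gripper opens to 85 mm and grips with 20 to 120 N. Pads are 22 mm wide; open, the fingers measure 114 mm over their backs; the gripper's body (76 mm by 85 mm) begins 54 mm behind the grasp point. The pads swing forward as they close: fully open they stand 13 mm farther back than shut.
Start: joints at [-1.371, 0.527, 1.433, -0, 1.181, -0.178], TCP at [0.231, -0.581, 0.231] pointing down, gripper open.
Joint ranges: [-3.08, 3.08], [-0.75, 2.2], [0.22, 2.44], [-1.43, 4.57], [0, 2.65], [-2.85, 2.85]. Speed limits (rad/s): [2.79, 2.79, 3.14, 3.14, 3.14, 3.14].

## Interface

Orientations are given as a unit quaternion [x, y, z, w].
In Python, from station import telemetry, snapshot, manip gives the robot as it stands. The module is installed in compiled form; this text tells all that it offers.
- The arm moves only by the shell command python3 -m crank 'ROWS' [OPENING] [FORCE]. ROWS is text: rows parted by semicolons, each of 6 numbers parted by spaces: the shift along the tool's x, y, z as a fraction of full scale, then the turn, a rotation vector about the tool's x, y, z as a fraction of full scale. A call has exactly 5 rows; each row shifts and turns the commanded pose from where the row before left it, along the tool's axes as they then stand; what a row does not reach is not made up. Full scale, the value 1, is 4 cm for a shift and 90 degrees for a turn. A row lasts 1/10 s, in which the tool goes at most 50 mm and 8.59 degrees, less where a joint would pass 70% of its speed; a pose out of reach is approached as far as the arm can. A call with a number of a shift or a turn outside -1 to 1 is refused whole. A call with a gripper value outside its range is refused whole. OPENING is the opening, from -1 (shut) to 1 (fully open), set as the call begins (- or left out, the last holds). The fingers move at their own pace and stop on an object; FORCE is the grip in N (left out, the last holds). Time passes only in rows, so rows that do not move let the fingers close, or fill a call up. It gives the time, the measured TCP pose, the force, the opening and the grip force at its end, in the units of the state.
- telemetry.sense(): the state, without advancing time (a new reading comes with each control period).
- snapshot(name): name is "scene" or "top" or "wrist"; returns a dict with "image" (420x560x3 uint8, red, green, blue), "depth" (420x560 float32, m along the optical axis (not along the pixel's ray), 0 where there is no reading), "camera_matrix" (3x3 intrinsics, pixels), "rvec" (rotation vector, rad) and "tvec" (3), from world to camera coordinates, as OpenCV has them. Camera axes: x right, y down, z forward; pixel columns grow to the right and rows downward; lengths in m; the calibration is good to about 2 mm. The wrist camera is an equidistant fisheye: a pixel r from the principal point sees the ray r / f radians off the axis. A picture is of the moment at which its call begins.
- manip.sign_off(): hands the job in; it is judged then, once.
The state is a dict: "t": time; "q": joint angles; "qd": joint speeds; "tau": joint torques, N m; "tcp_pos": TCP position; "tool_rot": TCP orientation; "force": force on the tool from outside, world axes, zero at the start; "ft_torque": the same for the moment, N m; "finger_gap": opening from 0.0 (shut) to 1.0 (fully open); "gripper_force": force on a finger pad.
Only numpy, scipy, OpenCV 4.12 (cv2) and the standard library are available. Lean on these libraries where they do the work, as an engineer would, in place of code of your own. Each camera call takes 0.05 s, during which the arm holds its last target. There are 200 camera calls.

## Working session

There is one attempt and no reset: what is moved stays moved. The work goes in short steps, Python scripts to look and compute and a shell command to move; the robot and the scene stay as the last step left them, time stands still between calls to the robot, and variables do not carry over. Pictures are saved under pics/ and viewed, at most 10 in all, crops included, and the job is handed in when it is done.

```bash
mkdir -p pics
cat > h.py <<'E'
import numpy as np, cv2
from station import telemetry, snapshot, manip
from scipy.spatial.transform import Rotation as R
def snap(name):
    s=snapshot(name); np.savez('pics/'+name+'.npz',**s); return s
def world(s):
    "per-pixel world points from depth (pinhole cams)"
    K=s['camera_matrix'];d=s['depth'];h,w=d.shape
    u,v=np.meshgrid(np.arange(w),np.arange(h))
    c=np.stack([(u-K[0,2])/K[0,0]*d,(v-K[1,2])/K[1,1]*d,d],-1)
    M=cv2.Rodrigues(s['rvec'])[0]
    p=(c-np.ravel(s['tvec']))@M; p[d==0]=np.nan
    return p
E
python3 - <<'E'
from h import *
a=telemetry.sense();print({k:np.round(v,3) for k,v in a.items()})
ims=[]
for n in('scene','top'):
    s=snap(n);cv2.imwrite(f'pics/{n}1.png',cv2.resize(s['image'][:,:,::-1],(800,600)));print(s['camera_matrix'],s['rvec'],s['tvec'])
E
```

```text
{'t': np.float64(0.0), 'q': array([-1.371,  0.528,  1.434, -0.   ,  1.181, -0.178]), 'qd': array([ 0.   ,  0.   ,  0.001, -0.   , -0.001, -0.002]), 'tau': array([ 1.0000e-03, -4.4235e+01, -1.7802e+01, -0.0000e+00,  8.0000e-03,
        0.0000e+00]), 'tcp_pos': array([ 0.231, -0.58 ,  0.23 ]), 'tool_rot': array([ 0.982,  0.188, -0.   , -0.001]), 'force': array([0.313, 0.256, 0.157]), 'ft_torque': array([-0.01 , -0.075,  0.038]), 'gripper_force': np.float64(0.0), 'finger_gap': np.float64(0.996)}
[[418.42595937   0.         274.80152201]
 [  0.         418.42595937 209.46138657]
 [  0.           0.           1.        ]] [ 1.03756624 -2.39487688  1.06801776] [0.38688051 0.40657128 0.99457924]
[[439.12242015   0.         280.95811722]
 [  0.         439.12242015 207.73929124]
 [  0.           0.           1.        ]] [ 2.12561865 -2.15042257  0.17527059] [-0.02807581  0.59543324  1.26751697]
```

View pics/scene1.png

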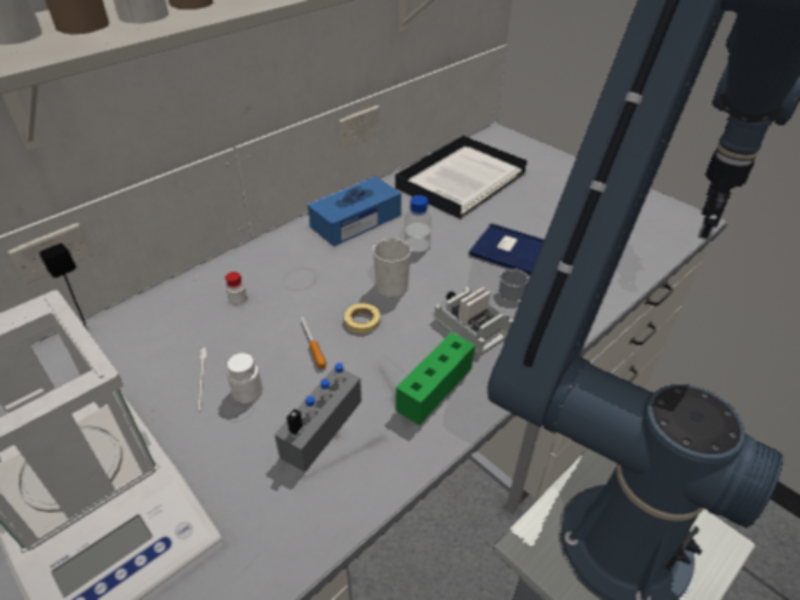

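View pics/top1.png

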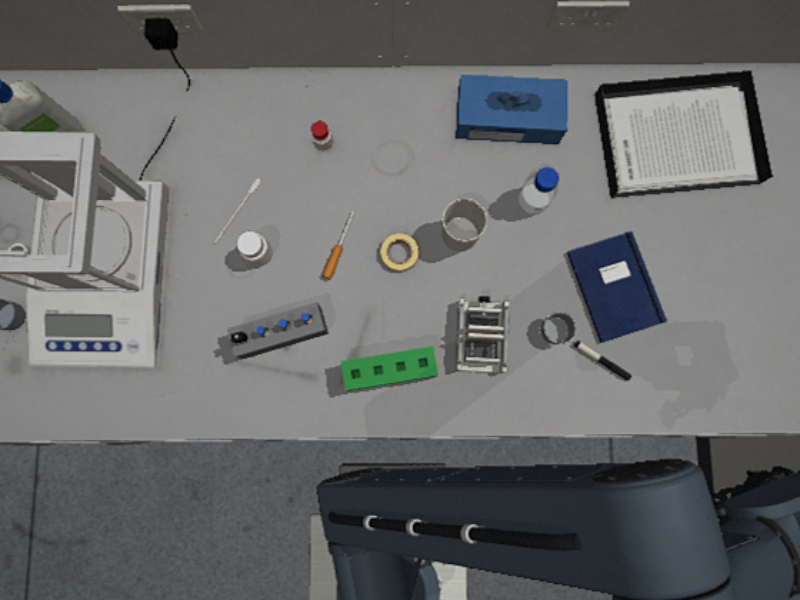

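Both views agree. The candidates for the gauge are the black handle in the grey rack (scene 295,420; top 238,338), the black/white pen (top 602,360), the orange screwdriver (top 335,255) and the green rack (top 390,368). The gauge is the black handle at the left end of the grey rack. The cassette is at top (483,335), with the cup at its right and the beaker behind it.

```bash
cat > m.py <<'E'
from h import *
s=dict(np.load('pics/top.npz')); p=world(s); im=s['image']
z=p[...,2];x=p[...,0];y=p[...,1]
def box(u0,u1,v0,v1):
    m=np.zeros(z.shape,bool); m[int(v0*.7):int(v1*.7),int(u0*.7):int(u1*.7)]=1; return m
def rect(m,name):
    q=p[m][:,:2]; c,wh,a=cv2.minAreaRect((q*1000).astype(np.float32)); print(name,m.sum(),'c',np.round(c,1),'wh',np.round(wh,1),'a',round(a,1),'z',np.round(np.median(z[m]),4),'mean',np.round(q.mean(0),4))
g=box(210,335,295,365)
rect(g&(abs(z-.074)<.008),'racktop'); rect(g&(z>.112)&(im.max(-1)<60),'handle')
for c in range(1): pass
blue=(im[...,2].astype(int)-im[...,0]>60)&g
n,l,st,ce=cv2.connectedComponentsWithStats(blue.astype(np.uint8))
for i in range(1,n):
    if st[i,4]>4: rect((l==i)&(z>.1),'cap')
c=box(445,520,290,380)
rect(c&(z>.085)&(z<.105),'plates'); rect(c&(abs(z-.048)<.006),'rails')
m=c&(z>.087)&(z<.1); n,l,st,ce=cv2.connectedComponentsWithStats(m.astype(np.uint8))
for i in range(1,n):
    if st[i,4]>8: rect(l==i,'plate')
for nm,b in dict(jar=(225,275,225,270),beaker=(435,495,195,250),cup=(535,580,308,350)).items():
    mm=box(*b)&(z>.03); rect(mm,nm)
a=im[190:275,140:240];b=im[190:275,300:420]
cv2.imwrite('pics/crop1.png',cv2.resize(np.hstack([a,b])[:,:,::-1],None,fx=3.6,fy=3.6,interpolation=cv2.INTER_CUBIC))
E
python3 m.py
```

```text
racktop 1149 c [528.8 224.9] wh [ 61.4 191.2] a 15.9 z 0.0734 mean [0.5282 0.221 ]
handle 38 c [509.1 288.8] wh [14.8 21.5] a 11.8 z 0.1222 mean [0.5087 0.2882]
cap 26 c [547.3 156.7] wh [12.5 13.9] a 67.7 z 0.1144 mean [0.5472 0.1569]
cap 27 c [534.  201.7] wh [13.6 13.4] a 2.4 z 0.1145 mean [0.5344 0.2014]
cap 23 c [520.8 245.8] wh [13.5 12.1] a 84.1 z 0.1164 mean [0.5212 0.2452]
plates 140 c [ 516.7 -201.5] wh [69.7 24.8] a 86.2 z 0.0926 mean [ 0.5162 -0.2014]
rails 490 c [ 517.7 -201.6] wh [103.4 155.3] a 86.0 z 0.0468 mean [ 0.5187 -0.2011]
plate 68 c [ 525. -202.] wh [66.2  8.4] a 86.2 z 0.0922 mean [ 0.5246 -0.202 ]
plate 67 c [ 508.3 -200.4] wh [68.6  7.8] a 85.4 z 0.0929 mean [ 0.5082 -0.2003]
jar 409 c [703.1 276.6] wh [56.6 59.8] a 44.5 z 0.0867 mean [0.6995 0.2737]
beaker 526 c [ 743.7 -162.9] wh [88.5 89.2] a 63.8 z 0.082 mean [ 0.7507 -0.1653]
cup 119 c [ 528.1 -362.1] wh [66.4 66.1] a 60.9 z 0.0443 mean [ 0.53   -0.3686]
```

View pics/crop1.png

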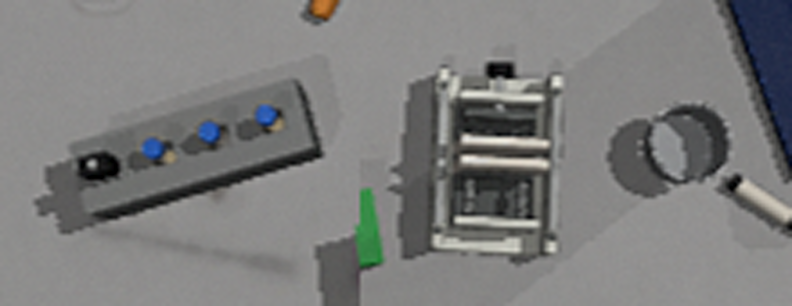

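The crop shows the black handle at (98,165) at the left end of the grey rack, with three blue caps beside it. The cassette's two white plates are at y≈145/160 with an open gap. The measured sizes match the description: rack 61x191, z 74, handle top at about 122. Next I turn the tool by -84.5° so that it closes along the rack's x.

```bash
cat > go.py <<'E'
import sys
from h import *
# go.py x y z yaw(deg of tool x): units needed in the current tool frame
x,y,z,yaw=map(float,sys.argv[1:5]); a=telemetry.sense()
r=R.from_quat(a['tool_rot']); d=r.inv().apply(np.array([x,y,z])-a['tcp_pos'])/.04
c,s=np.cos(np.radians(yaw)),np.sin(np.radians(yaw))
t=R.from_matrix(np.array([[c,s,0],[s,-c,0],[0,0,-1]]))
print('t',round(a['t'],2),'tcp',np.round(a['tcp_pos'],4),'F',np.round(a['force'],2),'gap',round(float(a['finger_gap']),3),'gf',round(float(a['gripper_force']),1))
print('shift units',np.round(d,3),'turn units',np.round((r.inv()*t).as_rotvec()/(np.pi/2),4))
E
python3 -m crank '0 0 0 0 0 -0.094;0 0 0 0 0 -0.094;0 0 0 0 0 -0.094;0 0 0 0 0 -0.094;0 0 0 0 0 -0.094' 1 40
python3 -m crank '0 0 0 0 0 -0.094;0 0 0 0 0 -0.094;0 0 0 0 0 -0.094;0 0 0 0 0 -0.094;0 0 0 0 0 -0.094'
python3 go.py .47 -.2 .23 106.2; python3 go.py .509 .2895 .23 106.2
```

```text
t: 0.6
tcp_pos: [0.2311, -0.5802, 0.2307]
tool_rot: [0.846, 0.533, 0.0, -0.001]
force: [-0.1, -0.2, 0.5]
finger_gap: 1.002
gripper_force: 0.0
t: 1.1
tcp_pos: [0.231, -0.5802, 0.2307]
tool_rot: [0.597, 0.802, 0.0, -0.001]
force: [-0.5, 0.5, -0.1]
finger_gap: 0.999
gripper_force: 0.0
t 1.1 tcp [ 0.231  -0.5802  0.2307] F [-0.46  0.49 -0.1 ] gap 0.999 gf 0.0
shift units [7.396 8.447 0.028] turn units [ 0.0001 -0.0008  0.005 ]
t 1.1 tcp [ 0.231  -0.5802  0.2307] F [-0.46  0.49 -0.1 ] gap 0.999 gf 0.0
shift units [18.841 12.888  0.044] turn units [ 0.0001 -0.0008  0.005 ]
```

```bash
python3 -m crank '.74 .84 0 0 0 0;.74 .84 0 0 0 0;.74 .84 0 0 0 0;.74 .84 0 0 0 0;.74 .84 0 0 0 0' >/dev/null
python3 -m crank '.74 .84 0 0 0 0;.74 .84 0 0 0 0;.74 .84 0 0 0 0;.74 .84 0 0 0 0;.74 .84 0 0 0 0' >/dev/null
python3 -m crank '.8 .3 0 0 0 0;.8 .3 0 0 0 0;.8 .3 0 0 0 0;.8 .3 0 0 0 0;.8 .3 0 0 0 0' >/dev/null
python3 -m crank '.8 .3 0 0 0 0;.8 .3 0 0 0 0;.8 .3 0 0 0 0;.8 .3 0 0 0 0;.8 .3 0 0 0 0'
python3 go.py .509 .2895 .2 106.2
```

```text
t: 3.1
tcp_pos: [0.4955, 0.14, 0.231]
tool_rot: [0.6, 0.8, -0.0, -0.0]
force: [-0.3, 0.3, 0.4]
finger_gap: 1.001
gripper_force: 0.0
t 3.1 tcp [0.4955 0.14   0.231 ] F [-0.35  0.28  0.44] gap 1.001 gf 0.0
shift units [3.492 1.373 0.775] turn units [-0.0004 -0.0001  0.0012]
```

```bash
python3 -m crank '.7 .28 .1 0 0 0;.7 .28 .1 0 0 0;.7 .27 .1 0 0 0;.7 .27 .1 0 0 0;.7 .27 .1 0 0 0' >/dev/null
python3 -m crank '0 0 0 0 0 0;0 0 0 0 0 0;0 0 0 0 0 0;0 0 0 0 0 0;0 0 0 0 0 0' >/dev/null
python3 go.py .509 .2895 .086 106.2
python3 - <<'E'
from h import *
s=snap('wrist');print(s['camera_matrix'][0],s['camera_matrix'][1,2])
a=telemetry.sense();r=R.from_quat(a['tool_rot'])
M=cv2.Rodrigues(s['rvec'])[0]; K=s['camera_matrix']
def proj(P):
    c=M@P+np.ravel(s['tvec']); th=np.arctan2(np.hypot(*c[:2]),c[2]); f=np.arctan2(c[1],c[0]); return K[0,0]*th*np.cos(f)+K[0,2],K[1,1]*th*np.sin(f)+K[1,2]
print('handle top pred',proj(np.array([.509,.2895,.124])),'tcp',proj(a['tcp_pos']))
cv2.imwrite('pics/w1.png',cv2.resize(s['image'][:,:,::-1],(800,600)))
E
```

```text
t 4.1 tcp [0.5093 0.2874 0.2115] F [0.18 0.17 0.57] gap 0.998 gf 0.0
shift units [0.054 0.007 3.138] turn units [0.     0.0001 0.0002]
[325.1922621    0.         282.58083539] 201.15389631967344
handle top pred (np.float64(283.135007836162), np.float64(205.11075666071756)) tcp (np.float64(282.9415740688063), np.float64(265.28787801491376))
```

View pics/w1.png

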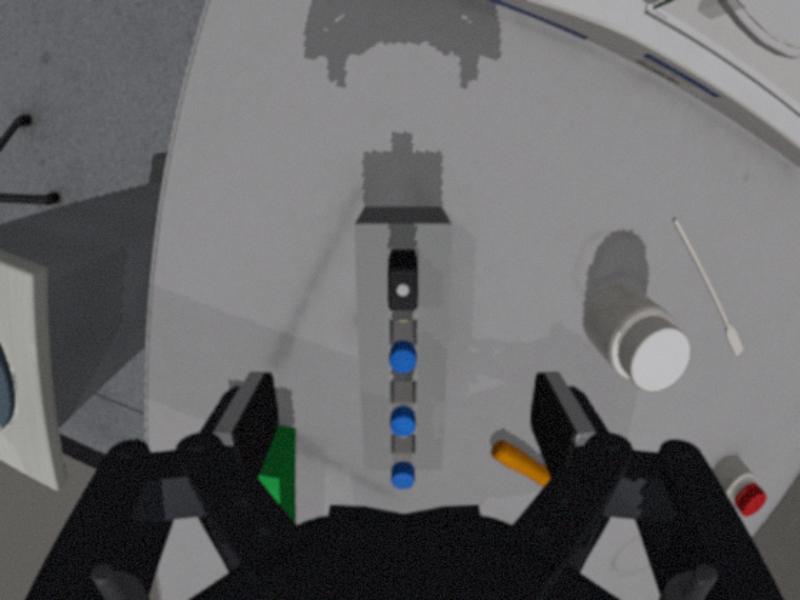

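The wrist view shows the handle top at (403,292), within 1 px of my prediction, and the rack is square in the image. I'll descend and grip.

```bash
python3 -m crank '.05 0 .7 0 0 0;0 0 .7 0 0 0;0 0 .7 0 0 0;0 0 .6 0 0 0;0 0 .44 0 0 0' >/dev/null
python3 -m crank '0 0 0 0 0 0;0 0 0 0 0 0;0 0 0 0 0 0;0 0 0 0 0 0;0 0 0 0 0 0' -1 60 >/dev/null
python3 -m crank '0 0 0 0 0 0;0 0 0 0 0 0;0 0 0 0 0 0;0 0 0 0 0 0;0 0 0 0 0 0' -1 60
python3 go.py .509 .2895 .2 106.2
```

```text
t: 5.65
tcp_pos: [0.5093, 0.2905, 0.0869]
tool_rot: [0.6, 0.8, 0.001, 0.001]
force: [-0.3, 0.3, 5.2]
finger_gap: 0.18
gripper_force: 58.8
t 5.65 tcp [0.5093 0.2905 0.0869] F [-0.26  0.31  5.22] gap 0.18 gf 58.8
shift units [-0.021 -0.009 -2.827] turn units [ 0.0013 -0.      0.0012]
```

```bash
python3 -m crank '0 0 -.2 0 0 0;0 0 -.3 0 0 0;0 0 -.4 0 0 0;0 0 -.5 0 0 0;0 0 -.5 0 0 0' >/dev/null
python3 -m crank '0 0 -.5 0 0 0;0 0 -.5 0 0 0;0 0 -.4 0 0 0;0 0 -.3 0 0 0;0 0 0 0 0 0'
python3 -m crank '0 0 0 0 0 0;0 0 0 0 0 0;0 0 0 0 0 0;0 0 0 0 0 0;0 0 0 0 0 0'
python3 go.py .5167 -.2013 .23 86
```

```text
t: 6.65
tcp_pos: [0.5096, 0.2907, 0.2319]
tool_rot: [0.6, 0.8, 0.002, 0.001]
force: [0.4, -0.2, -0.4]
finger_gap: 0.177
gripper_force: 58.4
t: 7.15
tcp_pos: [0.5085, 0.2902, 0.2292]
tool_rot: [0.6, 0.8, -0.0, -0.0]
force: [1.0, -0.2, 0.5]
finger_gap: 0.182
gripper_force: 58.4
t 7.15 tcp [0.5085 0.2902 0.2292] F [ 0.95 -0.2   0.52] gap 0.182 gf 58.4
shift units [-11.851  -3.251  -0.017] turn units [-6.000e-04  1.000e-04  2.256e-01]
```

```bash
python3 -m crank '-.4 -.11 0 0 0 0;-.79 -.22 0 0 0 0;-.79 -.22 0 0 0 0;-.79 -.22 0 0 0 0;-.79 -.22 0 0 0 0' >/dev/null
python3 -m crank '-.79 -.22 0 0 0 0;-.79 -.22 0 0 0 0;-.79 -.22 0 0 0 0;-.79 -.22 0 0 0 0;-.79 -.22 0 0 0 0' >/dev/null
python3 -m crank '-.79 -.22 0 0 0 0;-.79 -.22 0 0 0 0;-.79 -.22 0 0 0 0;-.79 -.22 0 0 0 0;-.39 -.06 0 0 0 0' >/dev/null
python3 -m crank '0 0 0 0 0 .075;0 0 0 0 0 .075;0 0 0 0 0 .075;0 0 0 0 0 0;0 0 0 0 0 0'
python3 go.py .5167 -.2013 .23 86
python3 - <<'E'
from h import *
for n in('top','scene'):
    s=snap(n)
    p=world(s); m=(np.abs(p[...,0]-.517)<.08)&(np.abs(p[...,1]+.2)<.08)&(p[...,2]>.03)&(p[...,2]<.26)
    v,u=np.where(m);print(n,u.min(),u.max(),v.min(),v.max())
    c=s['image'][max(0,v.min()-20):v.max()+20,max(0,u.min()-20):u.max()+20,::-1]
    k=560/max(c.shape[:2]);cv2.imwrite(f'pics/{n}2.png',cv2.resize(c,None,fx=k,fy=k,interpolation=cv2.INTER_CUBIC))
    print(max(0,u.min()-20),max(0,v.min()-20),k)
E
```

```text
t: 9.15
tcp_pos: [0.5162, -0.1682, 0.2297]
tool_rot: [0.73, 0.683, -0.0, -0.0]
force: [-1.1, -0.8, -1.4]
finger_gap: 0.178
gripper_force: 58.3
t 9.15 tcp [ 0.5162 -0.1682  0.2297] F [-1.08 -0.76 -1.36] gap 0.178 gf 58.3
shift units [-0.825  0.067 -0.008] turn units [-0.0002 -0.0002  0.0023]
top 320 354 216 254
300 196 7.17948717948718
scene 304 331 167 238
284 147 5.045045045045045
```

```bash
python3 -m crank '-.4 .03 0 0 0 .002;-.42 .04 0 0 0 0;0 0 0 0 0 0;0 0 0 0 0 0;0 0 0 0 0 0' >/dev/null
python3 go.py .5167 -.2013 .167 86
python3 - <<'E'
from h import *
s=snap('wrist'); cv2.imwrite('pics/w2.png',cv2.resize(s['image'][60:340,100:460,::-1],(792,616))[:600])
M=cv2.Rodrigues(s['rvec'])[0]; K=s['camera_matrix']
def proj(P):
    c=M@np.array(P)+np.ravel(s['tvec']); th=np.arctan2(np.hypot(*c[:2]),c[2]); f=np.arctan2(c[1],c[0]); return np.round(((K[0,0]*th*np.cos(f)+K[0,2]-100)*2.2,(K[1,1]*th*np.sin(f)+K[1,2]-60)*2.2))
t=telemetry.sense()['tcp_pos']; print('tip',proj(t-[0,0,.079]))
c=np.array([.5167,-.2013,.092]); yd=np.array([np.cos(np.radians(86)),np.sin(np.radians(86)),0])
xd=np.array([np.cos(np.radians(-4)),np.sin(np.radians(-4)),0])
for g in(-.012,-.0043,.0043,.012): print(g,proj(c+xd*g-yd*.035),proj(c+xd*g+yd*.035))
E
```

```text
t 9.75 tcp [ 0.5167 -0.2013  0.2295] F [-0.15  0.47 -1.16] gap 0.182 gf 58.4
shift units [-1.000e-03  1.000e-03  1.563e+00] turn units [-0.0004 -0.0004 -0.0017]
tip [403. 333.]
-0.012 [375. 364.] [373. 200.]
-0.0043 [393. 363.] [392. 200.]
0.0043 [413. 363.] [414. 200.]
0.012 [432. 363.] [433. 200.]
```

View pics/w2.png

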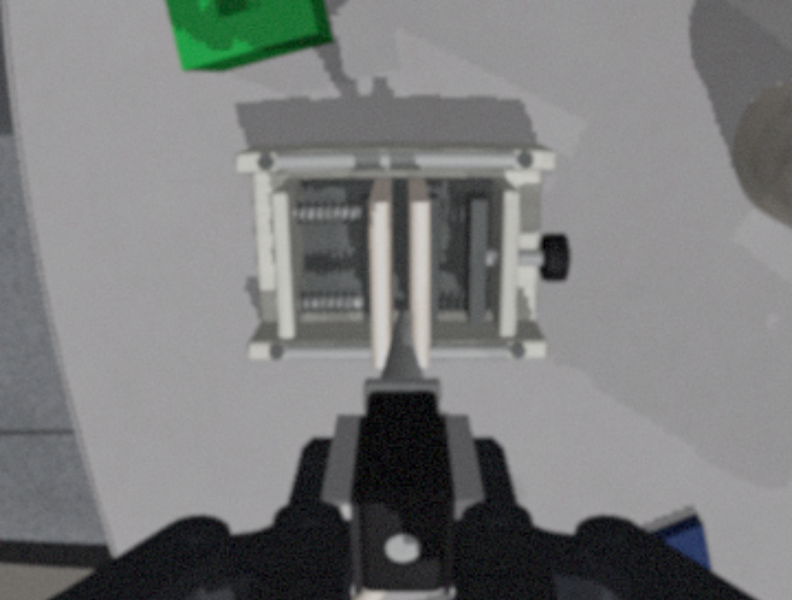

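The wrist view shows the blade tip over the gap. The inner plate faces are at about x=390 and 411 and the tip is at 403, so I shift about 0.8 mm toward the robot. Then I descend to 25 mm depth and slide slowly from there.

```bash
python3 -m crank '0 -.02 .4 0 0 0;0 0 .4 0 0 0;0 0 .35 0 0 0;0 0 .15 0 0 0;0 0 0 0 0 0'
python3 -m crank '0 0 .15 0 0 0;0 0 .15 0 0 0;0 0 .15 0 0 0;0 0 .15 0 0 0;0 0 .14 0 0 0'
python3 -m crank '0 0 0 0 0 0;0 0 0 0 0 0;0 0 0 0 0 0;0 0 0 0 0 0;0 0 0 0 0 0'
python3 go.py .516 -.2013 .148 86
```

```text
t: 10.3
tcp_pos: [0.5156, -0.2006, 0.1769]
tool_rot: [0.732, 0.681, -0.0, -0.001]
force: [-0.6, -0.2, 0.5]
finger_gap: 0.179
gripper_force: 58.4
t: 10.8
tcp_pos: [0.5161, -0.2012, 0.1476]
tool_rot: [0.732, 0.681, -0.0, -0.0]
force: [1.0, 0.5, -1.1]
finger_gap: 0.18
gripper_force: 58.4
t: 11.3
tcp_pos: [0.5163, -0.2013, 0.1484]
tool_rot: [0.732, 0.681, 0.0, 0.0]
force: [-0.2, 0.2, -0.5]
finger_gap: 0.178
gripper_force: 58.4
t 11.3 tcp [ 0.5163 -0.2013  0.1484] F [-0.2   0.2  -0.53] gap 0.178 gf 58.4
shift units [ 0.    -0.008  0.009] turn units [ 0.0003  0.0002 -0.0014]
```

```bash
for i in 1; do python3 -m crank '0 0 .02 0 0 0;0 0 .02 0 0 0;0 0 .02 0 0 0;0 0 .02 0 0 0;0 0 .02 0 0 0' | egrep 'pos|force: \['; done
python3 -m crank '0 0 .02 0 0 0;0 0 .02 0 0 0;0 0 .02 0 0 0;0 0 .02 0 0 0;0 0 .02 0 0 0' | egrep 'pos|force: \['
python3 -m crank '0 0 .02 0 0 0;0 0 .02 0 0 0;0 0 .02 0 0 0;0 0 .02 0 0 0;0 0 .02 0 0 0' | egrep 'pos|force: \['
python3 -m crank '0 0 .02 0 0 0;0 0 .02 0 0 0;0 0 .02 0 0 0;0 0 .02 0 0 0;0 0 .02 0 0 0' | egrep 'pos|force: \['
```

```text
tcp_pos: [0.5162, -0.2012, 0.144]
force: [0.2, -0.4, -1.0]
tcp_pos: [0.5162, -0.2012, 0.14]
force: [0.4, 0.4, -0.8]
tcp_pos: [0.5162, -0.2012, 0.1361]
force: [0.3, 0.5, -0.5]
tcp_pos: [0.5162, -0.2013, 0.132]
force: [-0.8, 0.5, -1.0]
```

```bash
python3 -m crank '0 0 .02 0 0 0;0 0 .02 0 0 0;0 0 .02 0 0 0;0 0 .02 0 0 0;0 0 .02 0 0 0' | egrep 'pos|force: \['
python3 -m crank '0 0 .015 0 0 0;0 0 .015 0 0 0;0 0 .015 0 0 0;0 0 .015 0 0 0;0 0 .015 0 0 0' | egrep 'pos|force: \['
```

```text
tcp_pos: [0.5163, -0.2013, 0.1281]
force: [0.5, -0.4, 0.0]
tcp_pos: [0.5163, -0.2013, 0.1252]
force: [-0.9, 0.7, 0.7]
```

```bash
python3 -m crank '0 0 .015 0 0 0;0 0 .015 0 0 0;0 0 .015 0 0 0;0 0 .015 0 0 0;0 0 .015 0 0 0' | egrep 'pos|force: \['
python3 -m crank '0 0 .01 0 0 0;0 0 .01 0 0 0;0 0 .01 0 0 0;0 0 .01 0 0 0;0 0 .01 0 0 0' | egrep 'pos|force: \['
```

```text
tcp_pos: [0.5163, -0.2013, 0.1222]
force: [-0.2, -1.2, 1.3]
tcp_pos: [0.5163, -0.2013, 0.1202]
force: [0.2, 0.4, 2.9]
```

```bash
python3 -m crank '0 0 .01 0 0 0;0 0 .01 0 0 0;0 0 .01 0 0 0;0 0 .01 0 0 0;0 0 .01 0 0 0' | egrep 'pos|force: \['
python3 -m crank '0 0 .01 0 0 0;0 0 .01 0 0 0;0 0 .01 0 0 0;0 0 .01 0 0 0;0 0 .01 0 0 0' | egrep 'pos|force: \['
```

```text
tcp_pos: [0.5163, -0.2013, 0.1182]
force: [-0.7, -0.2, 4.4]
tcp_pos: [0.5162, -0.2013, 0.1162]
force: [-1.0, -0.2, 3.8]
```

```bash
python3 -m crank '0 0 .008 0 0 0;0 0 .008 0 0 0;0 0 .008 0 0 0;0 0 .008 0 0 0;0 0 .008 0 0 0' | egrep 'pos|force: \['
python3 -m crank '0 0 0 0 0 0;0 0 0 0 0 0;0 0 0 0 0 0;0 0 0 0 0 0;0 0 0 0 0 0' | egrep 'pos|force'
python3 - <<'E'
from h import *
s=snap('scene');t=telemetry.sense();M=cv2.Rodrigues(s['rvec'])[0];K=s['camera_matrix']
c=M@(t['tcp_pos'])+np.ravel(s['tvec']);u,v=int(K[0,0]*c[0]/c[2]+K[0,2]),int(K[1,1]*c[1]/c[2]+K[1,2])
cv2.imwrite('pics/s3.png',cv2.resize(s['image'][v-50:v+50,u-65:u+65,::-1],None,fx=6,fy=6,interpolation=cv2.INTER_CUBIC))
E
```

```text
tcp_pos: [0.5163, -0.2013, 0.1146]
force: [-0.6, 0.3, 5.9]
tcp_pos: [0.5162, -0.2013, 0.1145]
force: [-0.5, -0.5, 4.3]
gripper_force: 59.0
```

View pics/s3.png

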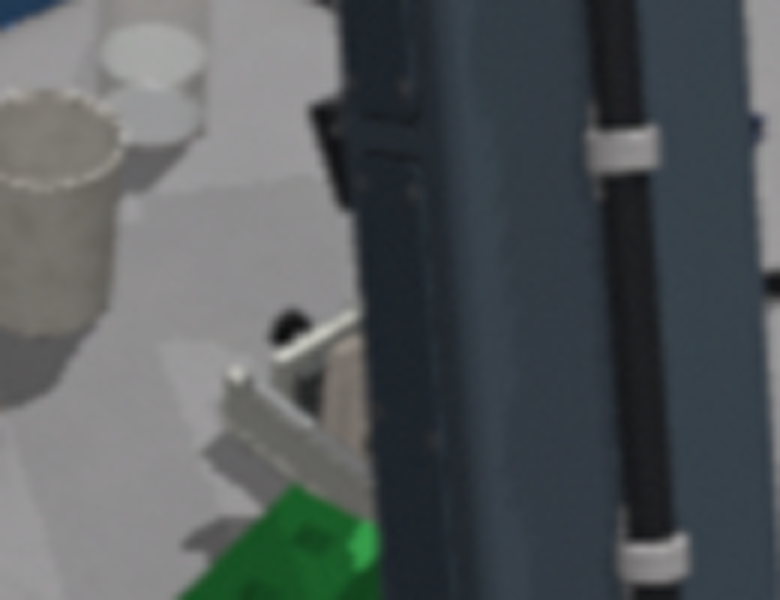

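The arm hides the blade in this view, and the beaker is undisturbed. The push while sliding was about 6 N, at a depth of about 58 mm, and its rise matches the expected slope, so I'm handing in.

```bash
python3 -c "
from station import manip
print(manip.sign_off())"
```

```text
the job is handed in; nothing more can be done
None
```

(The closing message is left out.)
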